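# Lay the condiments on a guest's tray

## Task

Lay the red tray for a guest: stand the blue teacup in the middle of the round cork mat with its wooden lid centred on top, and the soy bottle in the middle of the square slate mat. Stand the green-capped pepper shaker midway between the cup and the bottle, in line with them, and the toothpick holder straight behind the shaker (towards the tray's rear edge, away from the robot) with about 3 cm of clear space between the two. Leave the salt jar and the white sauce dish where they are, and leave everything upright and released.

Things in the scene. Friction and masses are not known exactly. Their poses are not given: they have to be found in the camera images.
- tray: Red lacquer serving tray, flat with no rim, fixed to the counter: 230 mm deep (its x), 300 mm wide (its y), 10 mm thick, a thin black stripe along its left and right edges. Origin: centre of its underside. Its x axis points to its rear, away from the robot (within about 0.3 rad of world x), y to its left.
- cork_mat: Round cork mat, 84 mm across, 4 mm thick, fixed on the tray. It and the slate mat lie side by side in one row parallel to the tray's y axis, 90 mm left and right of the tray's centre line and 30 mm nearer to the robot than the tray's centre; which is left and which right changes. Origin: centre of its underside (10 mm above the counter); the mat's top is 14 mm above the counter.
- slate_mat: Square black slate mat, 84 x 84 mm, 4 mm thick, fixed on the tray at the other end of the row. Origin: centre of its underside; its top is 14 mm above the counter.
- teacup: Blue ceramic teacup without handle, open at the top: 70 mm tall, 62 mm outside diameter from 12 mm above its foot to the rim (foot 52 mm), wall 4 mm, about 200 g. Starts standing upright on the counter. Origin: centre of its underside; z up.
- lid: Wooden lid for the teacup: flat light wood disc 68 mm in diameter and 8 mm thick, flat below, with a dark wood knob 20 mm in diameter and 22 mm tall in the middle of its top (30 mm tall overall), about 50 g. Starts knob up, flat on the counter. It rests loosely on the cup's rim. Origin: centre of its underside; z up.
- soy_bottle: Small dark brown soy sauce bottle with a red cap: 75 mm tall; body 50 mm in diameter up to 48 mm, red cap 32 mm in diameter from 54 mm to 75 mm; about 160 g. Starts upright on the counter. Origin: centre of its underside; z up.
- shaker: Pepper shaker: light wood cylinder 40 mm in diameter and 72 mm tall, the top 14 mm being a green cap; about 80 g. Starts upright on the counter. Origin: centre of its underside; z up.
- pick_holder: White ceramic toothpick holder: cylinder 40 mm in diameter and 60 mm tall, with toothpicks standing 3 mm above its rim; about 110 g. Starts upright on the counter. Origin: centre of its underside; z up.
- salt_jar: Bystander, not to be moved: clear glass salt jar with a yellow lid, 50 mm in diameter, 68 mm tall, loose on the counter among the other things (at any of the places). Origin: centre of its underside.
- saucer: Bystander, not to be moved: white sauce dish, 60 mm across the rim, 16 mm tall, standing loose in the tray's rear right corner. Origin: centre of its underside.
Things that resemble listed ones, but are neither listed nor needed, are in the scene too. Leave any orange look-alike of the shaker alone.

How it is judged (in metres and radians):
At the end, for the whole second after the job is handed in: Cup and bottle on their mats within 14 mm of centre; lid flat on the cup within 10 mm; shaker within 15 mm of the mats' midpoint; holder 50-90 mm behind it, within 18 mm of the tray's centre line; all upright (0.12 rad), at rest; salt jar and sauce dish within 20 mm of their start (horizontal distance between teacup and cork_mat below 0.014 m and z of teacup in the frame of cork_mat between 0 and 0.009 m and horizontal distance between soy_bottle and slate_mat below 0.014 m and z of soy_bottle in the frame of slate_mat between 0 and 0.009 m and horizontal distance between lid and teacup below 0.01 m and z of lid in the frame of teacup between 0.065 and 0.075 m and x of shaker in the frame of tray between -0.045 and -0.015 m and y of shaker in the frame of tray between -0.015 and 0.015 m and z of shaker in the frame of tray between 0.005 and 0.015 m and y of pick_holder in the frame of tray between -0.018 and 0.018 m and x of pick_holder in the frame of tray between 0.005 and 0.09 m and horizontal distance between pick_holder and shaker between 0.05 and 0.09 m and z of pick_holder in the frame of tray between 0.005 and 0.015 m and angle between each of teacup, lid, soy_bottle, shaker, pick_holder, saucer, salt_jar's own z axis and vertical below 0.12 rad and linear speed of each of teacup, lid, soy_bottle, shaker, pick_holder below 0.02 m/s and distance of each of saucer, salt_jar from where it was at the start of the episode below 0.02 m); the robot touches nothing.
It fails at once if the salt jar is moved by more than 20 mm (distance of salt_jar from where it was at the start of the episode above 0.02 m).
It fails at once if the sauce dish is moved by more than 20 mm (distance of saucer from where it was at the start of the episode above 0.02 m).
It also fails if it takes over 131 s, if anything falls off the work surface, if the arm or the gripper's body presses on something with over 40 N, if the wrist force passes 120 N, or if a joint passes its speed limit or range.

## Robot

A 6-joint arm with a two-finger parallel gripper is mounted at the origin on the work surface. World frame = base frame: x ahead of the robot, y to its left, z up, the work surface at z = 0. Lengths are in m, angles in degrees, forces in N, time in s.
With the tool pointing down it reaches from about 0.25 to 0.8 m from the base axis. Payload 3.9 kg.
Tool frame: the origin (TCP) lies midway between the tips of the shut fingers; the grasp point (between the pads) lies 19 mm behind it; z points along the fingers, y is the line along which they close (so a half turn about z gives the same grasp; the last joint's range is limited). The gripper opens to 85 mm and grips with 20 to 120 N. Pads are 22 mm wide; open, the fingers measure 114 mm over their backs; the gripper's body (76 mm by 85 mm) begins 54 mm behind the grasp point. The pads swing forward as they close: fully open they stand 13 mm farther back than shut.
Start: joints at [73.453, 14.897, -7.913, 67.191, 0, 90], TCP at [0.15, 0.503, 0.231] pointing down, gripper open.
Joint ranges: [-159.42, 159.42], [-47.68, 98.78], [-73.54, 78.23], [-108.79, 121.32], [-90, 84.71], [-180, 180]. Speed limits (degrees/s): [147.25, 147.25, 180, 180, 180, 180].

## Interface

Orientations are given as [roll, pitch, yaw] about the fixed x, y, z axes, in that order (R = Rz(yaw) Ry(pitch) Rx(roll)).
In Python, from workcell import env, eyes, ticket gives the robot as it stands.
- The arm moves only by the tool carry_out, never from a script. Its argument "commands" is a list of rows, each a list of 3 entries, a list of its own where there are three numbers: the closure, from 0 (fully open) to 1 (shut), then the shift along the tool's x, y, z in m, then the turn about the tool's z in rad. In form: [[fingers, [dx, dy, dz], roll], ...]. A call has 1 to 10 rows; each row shifts and turns the commanded pose from where the row before left it, along the tool's axes as they then stand; what a row does not reach is not made up. A row lasts 1/8 s, in which the tool goes at most 62.5 mm and 10.7 degrees, less where a joint would pass 70% of its speed; a pose out of reach is approached as far as the arm can. A call with a gripper value outside its range is refused whole. The fingers move at their own pace and stop on an object; "newtons" is the grip in N (left out, the last holds). Time passes only in rows, so rows that do not move let the fingers close. It gives the time, the measured TCP pose, the force, the opening and the grip force at its end, in the units of the state.
- env.read_state(): the state, without advancing time (a new reading comes with each control period).
- eyes.read_camera(name): name is "side" or "top"; returns (picture, depth): 384x512x3 uint8, red, green, blue; 384x512 float32, m along the optical axis (not along the pixel's ray), 0 where there is no reading.
- eyes.calibration(name): a dict with "fx", "fy", "cx", "cy" (pixels), "origin" and "rotation" of the camera in the world. Camera axes: x right, y down, z forward; pixel columns grow to the right and rows downward; lengths in m; the calibration is good to about 2 mm. A picture is of the moment at which its call begins. calibration takes no time and is no camera call.
- ticket.close_job(): hands the job in; it is judged then, once.
The state is a dict: "time_s": time; "joint_positions": joint angles; "qvel": joint speeds; "joint_efforts": joint torques, N m; "position": TCP position; "tool_rot": TCP orientation; "wrist_force": force on the tool from outside, world axes, zero at the start; "wrist_torque": the same for the moment, N m; "opening": finger opening in m; "grip_force": force on a finger pad.
Only numpy, scipy, OpenCV 4.12 (cv2) and the standard library are available. Lean on these libraries where they do the work, as an engineer would, in place of code of your own. Each camera call takes 0.05 s, during which the arm holds its last target. There are 200 camera calls.

## Working session

There is one attempt and no reset: what is moved stays moved. The work goes in short steps, Python scripts to look and compute and a tool call to move; the robot and the scene stay as the last step left them, time stands still between calls to the robot, and variables do not carry over. Pictures are saved under pics/ and viewed, at most 14 in all, crops included, and the job is handed in when it is done.

Besides the shell and the picture viewer there is one more tool, called as name(argument=value, ...) on one line, values as JSON. carry_out: Moves the arm, as the interface text tells. Its arguments: {"type":"object","properties":{"commands":{"type":"array","items":{"type":"array"}},"newtons":{"type":"number"}},"required":["commands"]}

```bash
ls; mkdir -p pics; python3 - <<'E'
from workcell import env, eyes, ticket
import cv2,numpy as np
print(env.read_state())
for n in("top","side"):
    p,d=eyes.read_camera(n); cv2.imwrite(f"pics/{n}0.png",p[:,:,::-1]); np.savez(f"{n}0.npz",p=p,d=d)
    print(n,eyes.calibration(n))
E
```

```text
pics
{'time_s': 0.0, 'joint_positions': array([ 7.34543178e+01,  1.49368836e+01, -7.98565704e+00,  6.71897129e+01,
       -1.60412559e-03,  9.00005613e+01]), 'qvel': array([-0.09206653, -0.13264687,  0.04961004, -0.00912302, -0.02462637,
        0.08298604]), 'joint_efforts': array([-7.83161922e-04, -4.05678391e+01,  2.53921491e+01,  1.86526193e-02,
       -1.46842635e-04,  1.41852883e-05]), 'position': array([0.14932551, 0.50261096, 0.23045504]), 'tool_rot': array([-1.79887746e+02,  1.60522212e-03,  1.63453760e+02]), 'wrist_force': array([ 0.94979079, -0.94827938, -0.370782  ]), 'wrist_torque': array([ 0.01538546, -0.00454782,  0.05175936]), 'grip_force': 0.0, 'opening': 0.08531104056149674}
top {'fx': 445.919135666388, 'fy': 445.919135666388, 'cx': 251.0640649837435, 'cy': 187.9557633077378, 'origin': array([0.41283732, 0.00172621, 1.2189515 ]), 'rotation': array([-174.14596555,   -0.58672894,  -90.61921144])}
side {'fx': 402.39458904141566, 'fy': 402.39458904141566, 'cx': 257.5391154733402, 'cy': 194.45599534845925, 'origin': array([0.2600949 , 0.65914695, 0.74932301]), 'rotation': array([-134.65586289,    0.29491482, -157.39123279])}
```

View pics/top0.png

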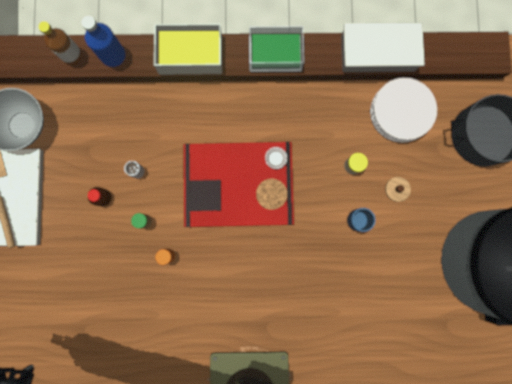

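View pics/side0.png

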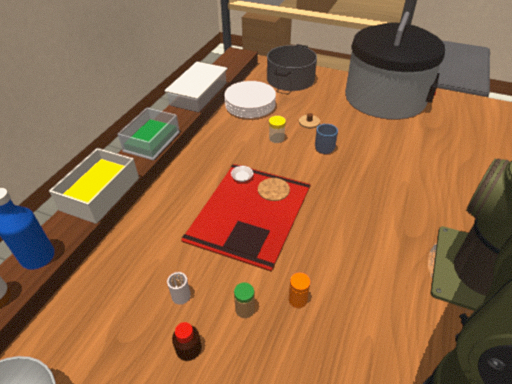

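The top view shows the tray around (239,185), with slate at (204,195), cork at (272,193) and the saucer at (276,157). The other items are:

- cup (361,220)
- lid (398,189)
- salt jar (357,162)
- soy bottle (98,196)
- toothpick holder (133,169)
- green shaker (140,221)

Possible mix-ups:

- **Shaker:** the orange one is at (164,257); I choose the green cap at (140,221).
- **Soy bottle:** the shelf bottles are at (60,42) and (105,43); I choose the red cap at (98,196).
- **Cup:** the pots are at (484,130) and (490,265); I choose the blue one at (361,220).
- **Holder:** the saucer is at (276,157) and the salt jar at (357,162); I choose the one at (133,169).
- **Lid:** the cork mat is at (272,193); I choose the one with a knob at (398,189).

```bash
cat > h.py <<'E'
import numpy as np,cv2
from scipy.spatial.transform import Rotation as Ro
from workcell import env,eyes,ticket
C={n:eyes.calibration(n) for n in("top","side")}
def RT(n): return Ro.from_euler('xyz',C[n]["rotation"],degrees=True).as_matrix(),np.array(C[n]["origin"])
def ray(n,uv):
    c=C[n];uv=np.atleast_2d(uv).astype(float);R,o=RT(n)
    return np.c_[(uv[:,0]-c["cx"])/c["fx"],(uv[:,1]-c["cy"])/c["fy"],np.ones(len(uv))]@R.T,o
def plane(n,uv,z):
    d,o=ray(n,uv);return o+d*((z-o[2])/d[:,2])[:,None]
def pts(n,d):
    v,u=np.mgrid[:384,:512];r,o=ray(n,np.c_[u.ravel(),v.ravel()])
    return (o+r*d.reshape(-1,1)).reshape(384,512,3)
def tri(uvt,uvs):
    a,o=ray("top",uvt);b,p=ray("side",uvs);a=a[0];b=b[0]
    s=np.linalg.lstsq(np.c_[a,-b],p-o,rcond=None)[0]
    return (o+s[0]*a+p+s[1]*b)/2,np.linalg.norm(o+s[0]*a-p-s[1]*b)
def grab(tag):
    o={}
    for n in C:
        p,d=eyes.read_camera(n);o[n]=(p,d);cv2.imwrite(f"pics/{n}_{tag}.png",p[:,:,::-1])
    return o
def topface(n,d,xy,r=.045,h=None,band=.004,zmin=.006):
    """centre and height of the top face of the thing standing near xy"""
    P=pts(n,d);m=(d>0)&(np.hypot(P[...,0]-xy[0],P[...,1]-xy[1])<r)&(P[...,2]>zmin)&(P[...,2]<.15)
    Q=P[m]
    if len(Q)<5:return None
    z=np.percentile(Q[:,2],90) if h is None else h
    T=Q[abs(Q[:,2]-z)<band]
    c,rad=cv2.minEnclosingCircle(T[:,:2].astype(np.float32).reshape(-1,1,2))
    uv=np.argwhere(m&(abs(P[...,2]-z)<band))[:,::-1].mean(0)
    return np.r_[c,T[:,2].mean(),rad,len(T)],uv
E
cat > m.py <<'E'
from h import *
D={n:np.load(f"{n}0.npz") for n in C}
np.set_printoptions(precision=4,suppress=True)
seed=dict(cup=(361,220,.07),lid=(398,189,.03),salt=(357,162,.068),soy=(98,196,.075),pick=(133,169,.06),shaker=(140,221,.072),orange=(164,257,.07),saucer=(276,157,.026))
for k,(u,v,z) in seed.items():
    xy=plane("top",(u,v),z)[0,:2];print(k,xy)
    r=[topface(n,D[n]["d"],xy,h=None) for n in("top","side")]
    for q in r: print("   ",q)
    if all(q is not None for q in r): print("    tri",tri(r[0][1],r[1][1]))
for n in C:
    p,d=D[n]["p"],D[n]["d"];hsv=cv2.cvtColor(p,cv2.COLOR_RGB2HSV);H,S,V=cv2.split(hsv)
    P=plane(n,np.indices((384,512))[::-1].reshape(2,-1).T,.012).reshape(384,512,3)
    roi=(np.hypot(P[...,0]-.42,P[...,1]-.03)<.3)
    red=(roi&((H<4)|(H>174))&(S>190)&(V>100)).astype(np.uint8)
    cs=max(cv2.findContours(red,0,2)[0],key=cv2.contourArea)
    pl=plane(n,cs.reshape(-1,2),.010)[:,:2].astype(np.float32)
    print(n,"redtray",cv2.minAreaRect(pl))
    fill=cv2.drawContours(np.zeros_like(red),[cv2.convexHull(cs)],-1,1,-1)
    cv2.erode(fill,np.ones((3,3)),fill,iterations=2)
    for nm,mk in(("slate",(fill>0)&(V<70)),("cork",(fill>0)&(H>7)&(H<20)&(S<190)&(V>100))):
        c=max(cv2.findContours(cv2.morphologyEx(mk.astype(np.uint8),cv2.MORPH_CLOSE,np.ones((5,5))),0,2)[0],key=cv2.contourArea)
        w=plane(n,c.reshape(-1,2),.014)[:,:2].astype(np.float32)
        M=cv2.moments(c);uv=(M["m10"]/M["m00"],M["m01"]/M["m00"])
        Q=pts(n,d)[(cv2.drawContours(np.zeros_like(red),[c],-1,1,-1)>0)&(d>0)]
        print(n,nm,uv,plane(n,uv,.014)[0],"rect",cv2.minAreaRect(w),"circ",cv2.minEnclosingCircle(w),"depth z",np.median(Q[:,2]))
p=D["top"]["p"];cr=lambda a,u,v,w,h:cv2.resize(a[v:v+h,u:u+w],None,fx=4,fy=4,interpolation=cv2.INTER_CUBIC)
q=np.hstack([cr(p,75,145,100,125),cr(p,330,145,95,125)]);cv2.imwrite("pics/crop0.png",q[:,:,::-1])
E
python3 m.py
```

```text
cup [ 0.4447 -0.2938]
    (array([  0.4478,  -0.3009,   0.0699,   0.0311, 109.    ]), array([363.6881, 218.9817]))
    (array([  0.4446,  -0.2976,   0.0665,   0.0332, 107.    ]), array([326.5514, 130.4393]))
    tri (array([ 0.4477, -0.3034,  0.06  ]), np.float64(0.00038256134736802417))
lid [ 0.5279 -0.4068]
    (array([ 0.5317, -0.4145,  0.0281,  0.0103, 35.    ]), array([400.4571, 187.2571]))
    (array([ 0.5288, -0.4114,  0.0276,  0.0104, 23.    ]), array([309.3913, 114.8696]))
    tri (array([ 0.5326, -0.4163,  0.023 ]), np.float64(0.0014015101430180494))
salt [ 0.5963 -0.2893]
    (array([  0.5977,  -0.2921,   0.0684,   0.0252, 216.    ]), array([357.8611, 161.4676]))
    (array([  0.5966,  -0.2887,   0.0661,   0.0254, 130.    ]), array([276.9538, 120.4077]))
    tri (array([ 0.5982, -0.2931,  0.0626]), np.float64(0.0007813649128825661))
soy [0.5131 0.3816]
    (array([  0.5171,   0.3932,   0.0748,   0.0163, 106.    ]), array([ 93.6415, 194.5094]))
    (array([  0.517 ,   0.3969,   0.0738,   0.0161, 239.    ]), array([183.1715, 330.3347]))
    tri (array([0.518 , 0.3954, 0.0681
[... 1870 characters left out ...]
68
side redtray ((0.5478125810623169, 0.026185989379882812), (0.22601646184921265, 0.2643091678619385), 0.5240282416343689)
side slate (246.68428513568244, 238.13912515188335) [0.5172 0.1177 0.014 ] rect ((0.5178220868110657, 0.11611604690551758), (0.08024001121520996, 0.07778400182723999), 0.9907200932502747) circ ((0.5174496173858643, 0.11681132763624191), 0.054408151656389236) depth z 0.01271524424558379
side cork (272.9575818303273, 189.6489645958584) [ 0.5191 -0.0584  0.014 ] rect ((0.5202157497406006, -0.05710357427597046), (0.08449943363666534, 0.07349514961242676), 1.8730669021606445) circ ((0.5199998617172241, -0.06220567226409912), 0.043299734592437744) depth z 0.012410924224953379
```

View pics/crop0.png

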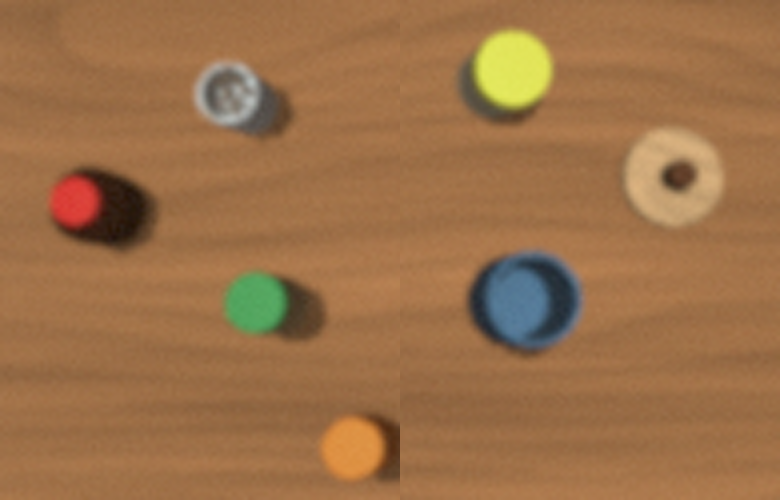

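The crop confirms the green shaker (cap at about (140,221)), the red-capped soy bottle, the holder with picks, the blue open cup and the lid with its dark knob. The orange look-alike and the yellow salt jar are separate from these. Next I'll refine the tray frame at subpixel level.

```bash
cat > t.py <<'E'
from h import *
D={n:np.load(f"{n}0.npz") for n in C}
k=4
for n,(u,v,w,h) in dict(top=(172,130,134,108),side=(170,150,150,130)).items():
    p=cv2.resize(D[n]["p"][v:v+h,u:u+w],None,fx=k,fy=k,interpolation=cv2.INTER_CUBIC)
    toW=lambda c,z:plane(n,(c.reshape(-1,2)+.5)/k-.5+[u,v],z)[:,:2].astype(np.float32)
    big=lambda m:sorted(cv2.findContours(m.astype(np.uint8),0,1)[0],key=cv2.contourArea)
    G=p[...,1];R=p[...,0]
    tr=big(G<60)[-1];pr=toW(tr,.010);print(n,"tray",cv2.minAreaRect(pr))
    inside=cv2.drawContours(np.zeros(G.shape,np.uint8),[cv2.convexHull(tr)],-1,1,-1)>0
    for c in big(inside&(R<105))[-3:]: print("  dark",cv2.minAreaRect(toW(c,.014)),cv2.contourArea(c))
    co=big((G>=60)&inside)[-2:]
    for c in co: print("  bright",cv2.fitEllipse(toW(c,.014)*1000),cv2.contourArea(c))
E
python3 t.py
```

```text
top tray ((0.5486674308776855, 0.022902891039848328), (0.224980428814888, 0.294627845287323), 0.8760460019111633)
  dark ((0.5501886606216431, -0.1134733259677887), (0.22350896894931793, 0.011479701846837997), 0.7797686457633972) 3924.5
  dark ((0.5480830073356628, 0.11894550919532776), (0.22062645852565765, 0.0929897353053093), 0.5961689352989197) 18012.5
  bright ((498.9403076171875, 126.50174713134766), (84.63256072998047, 96.02599334716797), 37.890602111816406) 9485.5
  bright ((520.4581298828125, -66.5074234008789), (90.88146209716797, 91.77543640136719), 60.99189376831055) 14153.5
side tray ((0.5481250286102295, 0.030452191829681396), (0.2299158126115799, 0.2999284863471985), 0.6807758808135986)
  dark ((0.6560481190681458, -0.10638599842786789), (0.013231120072305202, 0.008407730609178543), 8.065654754638672) 102.5
  dark ((0.5167962908744812, -0.10787147283554077), (0.16336065530776978, 0.010129132308065891), 0.6428418755531311) 1659.5
  dark ((0.5453163385391235, 0.12358763813972473), (0.22875957190990448, 0.09657537192106247), 0.1505919098854065) 21184.0
  bright ((622.8809814453125, -86.47220611572266), (62.90061950683594, 68.21424102783203), 75.3270263671875) 4642.0
  bright ((520.0717163085938, -63.474727630615234), (87.8185806274414, 90.58750915527344), 25.009180068969727) 9938.5
```

Averaging both views, the tray centre is about (0.5485, 0.026) with yaw 0.7°. That puts the targets at:

- cork (0.520, -0.065)
- slate (0.517, 0.115)
- shaker (0.5185, 0.0255)
- holder (0.5885, 0.0265)

I'll start with the soy bottle at (0.517, 0.395).

carry_out(commands=[[0,[0,0,0],-0.1445],[0,[0,0,0],-0.1445],[0,[-0.046,-0.0135,0],0],[0,[-0.046,-0.0135,0],0],[0,[-0.046,-0.0135,0],0],[0,[-0.046,-0.0135,0],0],[0,[-0.046,-0.0135,0],0],[0,[-0.046,-0.0135,0],0],[0,[-0.046,-0.0135,0],0],[0,[-0.046,-0.0135,0],0]], newtons=40)

```text
time_s: 1.35
position: [0.5188, 0.3945, 0.2307]
tool_rot: [-180.0, -0.1, -180.0]
wrist_force: [0.6, 0.5, -0.3]
opening: 0.0856
grip_force: 0.0
```

carry_out(commands=[[0,[0,0,0],0],[0,[0,0,0],0]])

```text
time_s: 1.6
position: [0.517, 0.395, 0.2306]
tool_rot: [-180.0, -0.1, 180.0]
wrist_force: [0.5, -0.5, 0.1]
opening: 0.0859
grip_force: 0.0
```

carry_out(commands=[[0,[0,0,0.05],0],[0,[0,0,0.05],0],[0,[0,0,0.05],0],[0,[0,0,0.04],0],[0,[0,0,0.03],0],[0,[0,0,0],0]])

```text
time_s: 2.35
position: [0.5139, 0.3943, 0.0089]
tool_rot: [-179.8, -0.3, -179.9]
wrist_force: [0.8, -0.3, 0.4]
opening: 0.0855
grip_force: 0.0
```

carry_out(commands=[[1,[0,0,0],0],[1,[0,0,0],0],[1,[0,0,0],0],[1,[0,0,0],0],[1,[0,0,0],0],[1,[0,0,0],0]])

```text
time_s: 3.1
position: [0.5187, 0.3966, 0.0137]
tool_rot: [179.8, 0.2, -180.0]
wrist_force: [-0.4, 1.0, 6.7]
opening: 0.049
grip_force: 42.1
```

carry_out(commands=[[1,[0,0,-0.02],0],[1,[0,0,-0.05],0],[1,[0,0,-0.05],0],[1,[0,0,0],0],[1,[0,0,0],0]])

```text
time_s: 3.72
position: [0.5173, 0.3951, 0.1312]
tool_rot: [-180.0, -0.0, -180.0]
wrist_force: [0.5, 0.7, -2.0]
opening: 0.049
grip_force: 41.9
```

```bash
cat > look.py <<'E'
import sys
from h import *
np.set_printoptions(precision=4,suppress=True)
o=grab(sys.argv[1])
p=o["side"][0];t=o["top"][0]
cv2.imwrite(f"pics/both_{sys.argv[1]}.png",np.hstack([p[:,:,::-1],t[:,:,::-1]])[:, :])
s=env.read_state();print(s["position"],s["tool_rot"],s["wrist_force"],s["opening"],s["time_s"])
for n in C: np.save(f"{n}_{sys.argv[1]}.npy",o[n][1])
E
python3 look.py a
```

```text
[0.5164 0.3944 0.1295] [-179.8799   -0.1565 -179.992 ] [ 0.1293  0.2201 -1.1058] 0.049323046987698155 3.825
```

View pics/side_a.png

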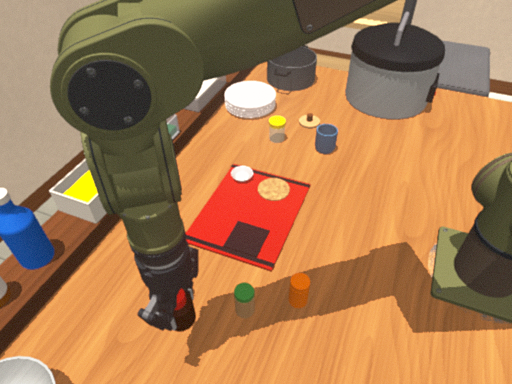

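The side view shows the bottle held upright at about (180,312), with the neighbours untouched. I'm moving it to the slate mat.

carry_out(commands=[[1,[0,-0.03,0],0],[1,[0,-0.045,0],0],[1,[0,-0.045,0],0],[1,[0,-0.045,0],0],[1,[0,-0.045,0],0],[1,[0,-0.045,0],0],[1,[0,-0.025,0],0],[1,[0,0,0],0],[1,[0,0,0],0]])

```text
time_s: 4.95
position: [0.5171, 0.1156, 0.1304]
tool_rot: [180.0, -0.1, -180.0]
wrist_force: [-0.0, 0.5, -1.3]
opening: 0.0489
grip_force: 42.0
```

carry_out(commands=[[1,[0,0,0.04],0],[1,[0,0,0.03],0],[1,[0,0,0.02],0],[1,[0,0,0.01],0],[1,[0,0,0.004],0],[1,[0,0,0],0],[1,[0,0,0],0]])

```text
time_s: 5.82
position: [0.5184, 0.1157, 0.0279]
tool_rot: [180.0, 0.1, -180.0]
wrist_force: [-0.4, 0.1, -1.3]
opening: 0.049
grip_force: 42.0
```

```bash
python3 look.py b
```

```text
[0.5182 0.1156 0.0278] [ 179.9779    0.0732 -179.9779] [ 0.4069  1.1453 -0.4423] 0.04887674699369245 5.925
```

View pics/side_b.png

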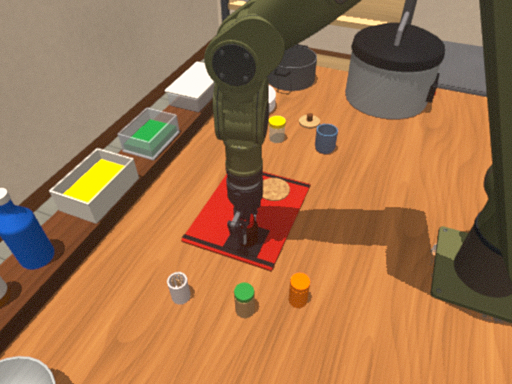

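The bottle is over the slate at about (247,235). I'll lower it gently, release, and back off.

carry_out(commands=[[1,[0,0,0.001],0],[1,[0,0,0.001],0],[1,[0,0,0],0]])

```text
time_s: 6.3
position: [0.5183, 0.1156, 0.0276]
tool_rot: [179.9, 0.1, -180.0]
wrist_force: [-4.2, 0.1, 16.2]
opening: 0.049
grip_force: 43.6
```

carry_out(commands=[[0,[0,0,0],0],[0,[0,0,0],0],[0,[0,0,0],0],[0,[0,0,0],0],[0,[0,0,-0.02],0],[0,[0,0,-0.06],0],[0,[0,0,-0.06],0],[0,[0,0,0],0]])

```text
time_s: 7.3
position: [0.5215, 0.1162, 0.1705]
tool_rot: [179.9, 0.6, -180.0]
wrist_force: [0.1, -1.0, 0.0]
opening: 0.0855
grip_force: 0.0
```

carry_out(commands=[[0,[0,0,0],0.157],[0,[0,0,0],0.157],[0,[0,0,0],0.157],[0,[0,0,0],0.157],[0,[0,0,0],0.157],[0,[0,0,0],0.157],[0,[0,0,0],0.157],[0,[0,0,0],0.157],[0,[0,0,0],0.157],[0,[0,0,0],0.158]])

```text
time_s: 8.55
position: [0.5167, 0.1151, 0.1639]
tool_rot: [-179.9, 0.0, 89.7]
wrist_force: [-0.1, 0.0, -0.3]
opening: 0.0859
grip_force: 0.0
```

carry_out(commands=[[0,[0.04,-0.016,0],0],[0,[0.04,-0.016,0],0],[0,[0.04,-0.016,0],0],[0,[0.043,-0.018,0],0],[0,[0,0,0],0],[0,[0,0,0],0]])

```text
time_s: 9.3
position: [0.451, 0.2777, 0.1643]
tool_rot: [-179.9, 0.1, 90.0]
wrist_force: [-0.8, 0.1, -0.6]
opening: 0.0855
grip_force: 0.0
```

```bash
python3 look.py c; python3 - <<'E'
from h import *
for n in C:
    d=np.load(f"{n}_c.npy")
    for k,xy in dict(soy=(.5174,.1154),shaker=(.451,.2785)).items():
        r=topface(n,d,xy,zmin=.03); print(n,k,r and r[0])
E
```

```text
[0.4516 0.2772 0.1647] [-179.9483    0.0575   89.924 ] [ 1.1369 -0.1934 -0.8989] 0.08522672743182089 9.4
top soy [5.17847359e-01 1.13738559e-01 8.89368757e-02 1.57517437e-02
 1.04000000e+02]
top shaker [4.51274276e-01 2.76723891e-01 7.28666034e-02 1.97708700e-02
 1.29000000e+02]
side soy [0.50821602 0.13239397 0.03209819 0.01745125 5.        ]
side shaker [4.50986296e-01 2.80550003e-01 7.06341808e-02 2.03382354e-02
 2.91000000e+02]
```

The bottle stands on the slate. The top view puts it at (0.518, 0.114) with its top at 89 mm, which matches 14 + 75. Next is the shaker.

carry_out(commands=[[0,[0,0.0,0.05],0],[0,[0,0,0.05],0],[0,[0,0,0.035],0],[0,[0,0,0],0],[1,[0,0,0],0],[1,[0,0,0],0],[1,[0,0,0],0],[1,[0,0,0],0],[1,[0,0,0],0],[1,[0,0,0],0]], newtons=40)

```text
time_s: 10.65
position: [0.4529, 0.279, 0.0321]
tool_rot: [179.8, -0.1, 90.0]
wrist_force: [-0.6, -1.2, 6.6]
opening: 0.039
grip_force: 40.0
```

carry_out(commands=[[1,[0,0,0],0],[1,[0,0,-0.03],0],[1,[0,0,-0.05],0],[1,[0,0,-0.05],0],[1,[0,0,0],0]])

```text
time_s: 11.28
position: [0.4546, 0.2803, 0.1652]
tool_rot: [179.5, -0.3, 90.0]
wrist_force: [0.6, 0.5, -1.7]
opening: 0.0396
grip_force: 40.6
```

```bash
python3 look.py d
```

```text
[0.4518 0.2785 0.161 ] [179.9158  -0.0506  90.0071] [-0.3984  1.3536 -1.5665] 0.03968009867762202 11.375
```

carry_out(commands=[[1,[-0.036,0.0095,0],0],[1,[-0.036,0.0095,0],0],[1,[-0.036,0.0095,0],0],[1,[-0.036,0.0095,0],0],[1,[-0.036,0.0095,0],0],[1,[-0.036,0.0095,0],0],[1,[-0.0365,0.01,0],0],[1,[0,0,0],0],[1,[0,0,0],0]])

```text
time_s: 12.5
position: [0.5173, 0.026, 0.1589]
tool_rot: [-179.8, -0.0, 90.0]
wrist_force: [-0.5, 0.4, -0.3]
opening: 0.0392
grip_force: 40.6
```

carry_out(commands=[[1,[0,0,0.04],0],[1,[0,0,0.04],0],[1,[0,0,0.025],0],[1,[0,0,0.01],0],[1,[0,0,0.002],0],[1,[0,0,0.001],0],[1,[0,0,0.001],0],[1,[0,0,0],0]])

```text
time_s: 13.5
position: [0.5195, 0.0259, 0.0422]
tool_rot: [179.9, -0.0, 90.0]
wrist_force: [0.5, -0.2, 1.4]
opening: 0.039
grip_force: 40.8
```

carry_out(commands=[[1,[0,0,0.001],0],[1,[0,0,0.001],0],[1,[0,0,0],0]])

```text
time_s: 13.88
position: [0.5196, 0.0259, 0.0421]
tool_rot: [179.8, -0.0, 90.0]
wrist_force: [-4.8, -0.3, 17.4]
opening: 0.0393
grip_force: 42.4
```

carry_out(commands=[[0,[0,0,0],0],[0,[0,0,0],0],[0,[0,0,0],0],[0,[0,0,0],0],[0,[0,0,-0.02],0],[0,[0,0,-0.05],0],[0,[0,0,-0.05],0],[0,[0,0,0],0]])

```text
time_s: 14.88
position: [0.5219, 0.026, 0.1633]
tool_rot: [179.5, -0.0, 90.0]
wrist_force: [-0.2, -0.2, -0.3]
opening: 0.0856
grip_force: 0.0
```

carry_out(commands=[[0,[0,0,0],0.157],[0,[0,0,0],0.157],[0,[0,0,0],0.157],[0,[0,0,0],0.157],[0,[0,0,0],0.157],[0,[0,0,0],0.157],[0,[0,0,0],0.157],[0,[0,0,0],0.157],[0,[0,0,0],0.157],[0,[0,0,0],0.158]])

```text
time_s: 16.12
position: [0.5179, 0.0134, 0.1577]
tool_rot: [-179.3, 0.2, 1.1]
wrist_force: [-0.1, -0.7, 0.3]
opening: 0.0855
grip_force: 0.0
```

carry_out(commands=[[0,[0.01,-0.039,0],0],[0,[0.01,-0.039,0],0],[0,[0.01,-0.039,0],0],[0,[0.01,-0.039,0],0],[0,[0.01,-0.039,0],0],[0,[0.01,-0.04,0],0],[0,[0.0105,-0.04,0],0],[0,[0,0,0],0],[0,[0,0,0],0]])

```text
time_s: 17.25
position: [0.5761, 0.1673, 0.1753]
tool_rot: [-173.2, 0.1, 12.6]
wrist_force: [0.0, 0.0, -0.2]
opening: 0.0854
grip_force: 0.0
```

```bash
python3 look.py e; python3 - <<'E'
from h import *
for n in C:
    d=np.load(f"{n}_e.npy")
    for k,xy in dict(soy=(.5174,.1154),shaker=(.5185,.0255)).items():
        r=topface(n,d,xy,zmin=.03); print(n,k,r and r[0])
E
```

```text
[0.576  0.1668 0.1753] [-173.214     0.1342   12.5838] [ 0.3821 -0.1964  0.1928] 0.08539346898339188 17.35
top soy [5.18777430e-01 1.00400664e-01 6.56701463e-02 1.89025234e-02
 2.20000000e+01]
top shaker [5.20653427e-01 2.44415347e-02 8.28582177e-02 1.96294505e-02
 1.28000000e+02]
side soy [5.17530084e-01 1.16525009e-01 8.71895387e-02 1.73662510e-02
 1.31000000e+02]
side shaker [5.19297004e-01 2.74319816e-02 8.02866259e-02 2.08731107e-02
 1.57000000e+02]
```

View pics/side_e.png

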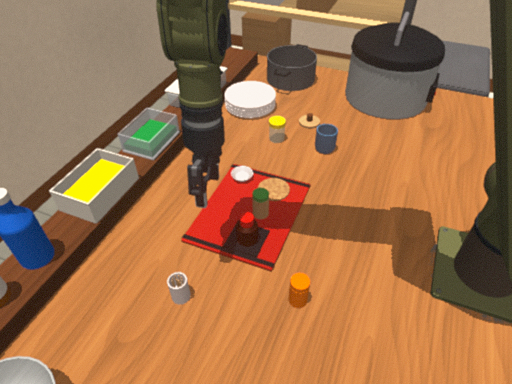

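Soy and shaker are both standing in place: bottle at (248,225) and shaker at (261,203). The wrist hit its joint-6 range because yaw = j1 - j6 + 180, so I'll turn back towards yaw 180.

carry_out(commands=[[0,[0,0,0],-0.157],[0,[0,0,0],-0.157],[0,[0,0,0],-0.157],[0,[0,0,0],-0.157],[0,[0,0,0],0],[0,[0,0,0],0]])

```text
time_s: 18.1
position: [0.5763, 0.1669, 0.1754]
tool_rot: [-174.4, -3.9, 48.2]
wrist_force: [-0.2, -0.3, 0.3]
opening: 0.0856
grip_force: 0.0
```

```bash
python3 - <<'E'
from h import *
s=env.read_state()
for k in("joint_positions","position","tool_rot"):print(s[k].round(3))
E
```

```text
[ 12.525  23.786  -3.456  62.865   6.798 144.087]
[0.576 0.167 0.175]
[-174.422   -3.895   48.242]
```

The wrist keeps a 6.8° tilt from the joint-6 stop: j5 is 6.8 instead of 0. By mirror symmetry, pushing at the opposite stop (j6 = -180) should take it out. I'll raise the tool and unwind.

carry_out(commands=[[0,[0,0,-0.03],-0.18],[0,[0,0,-0.03],-0.18],[0,[0,0,-0.02],-0.18],[0,[0,0,0],-0.18],[0,[0,0,0],-0.18],[0,[0,0,0],-0.18],[0,[0,0,0],-0.18],[0,[0,0,0],-0.18],[0,[0,0,0],-0.18],[0,[0,0,0],-0.18]])

```text
time_s: 19.35
position: [0.5785, 0.1579, 0.2548]
tool_rot: [174.9, -4.5, 152.1]
wrist_force: [-0.9, 0.0, -0.1]
opening: 0.0853
grip_force: 0.0
```

carry_out(commands=[[0,[0,0,0],-0.18],[0,[0,0,0],-0.18],[0,[0,0,0],-0.18],[0,[0,0,0],-0.18],[0,[0,0,0],-0.18],[0,[0,0,0],-0.18],[0,[0,0,0],-0.18],[0,[0,0,0],-0.18],[0,[0,0,0],-0.18],[0,[0,0,0],-0.18]])

```text
time_s: 20.6
position: [0.5785, 0.1579, 0.2548]
tool_rot: [176.8, 6.0, -105.1]
wrist_force: [0.1, -0.1, -0.1]
opening: 0.0853
grip_force: 0.0
```

carry_out(commands=[[0,[0,0,0],-0.18],[0,[0,0,0],-0.18],[0,[0,0,0],-0.18],[0,[0,0,0],-0.18],[0,[0,0,0],-0.18],[0,[0,0,0],-0.18],[0,[0,0,0],-0.18],[0,[0,0,0],-0.18],[0,[0,0,0],-0.18],[0,[0,0,0],-0.18]])

```text
time_s: 21.85
position: [0.5785, 0.1579, 0.2548]
tool_rot: [-173.4, 1.8, -1.7]
wrist_force: [0.4, 0.1, 0.7]
opening: 0.0856
grip_force: 0.0
```

```bash
cat > st.py <<'E'
from h import *
np.set_printoptions(suppress=True)
s=env.read_state()
for k in("joint_positions","position","tool_rot"):print(s[k].round(3))
R=Ro.from_euler('xyz',s["tool_rot"],degrees=True).as_matrix();print("z",R[:,2].round(3),"x",R[:,0].round(3),"y",R[:,1].round(3),s["time_s"])
E
python3 st.py
```

```text
[  11.643   22.027    5.727   73.914    6.796 -166.585]
[0.578 0.158 0.255]
[-173.437    1.781   -1.682]
z [-0.028  0.115 -0.993] x [ 0.999 -0.029 -0.031] y [-0.033 -0.993 -0.114] 21.85
```

carry_out(commands=[[0,[0,0,0],-0.12],[0,[0,0,0],-0.11],[0,[0,0.03,-0.003],0],[0,[0,0.03,-0.003],0],[0,[0,0.03,-0.003],0],[0,[0,0,0],0]])

```text
time_s: 22.6
position: [0.5889, 0.1048, 0.254]
tool_rot: [-175.1, 0.3, 7.4]
wrist_force: [-0.1, 0.0, -0.1]
opening: 0.0853
grip_force: 0.0
```

```bash
python3 st.py
```

```text
[   7.444   21.976    5.686   73.983    4.937 -179.911]
[0.589 0.105 0.254]
[-175.063    0.281    7.355]
z [-0.016  0.085 -0.996] x [ 0.992  0.128 -0.005] y [ 0.127 -0.988 -0.086] 22.6
```

carry_out(commands=[[0,[-0.004,0.03,-0.002],0],[0,[-0.004,0.03,-0.002],0],[0,[-0.004,0.03,-0.002],0],[0,[-0.004,0.03,-0.002],0],[0,[-0.004,0.03,-0.001],0],[0,[-0.004,0.03,-0.001],0],[0,[0,0,0],0]])

```text
time_s: 23.48
position: [0.5739, 0.0041, 0.2537]
tool_rot: [-179.0, 0.3, -0.2]
wrist_force: [-0.5, 0.5, -0.3]
opening: 0.0853
grip_force: 0.0
```

```bash
python3 st.py
```

```text
[  -0.137   19.574    2.161   72.908    0.982 -179.943]
[0.574 0.004 0.254]
[-179.019    0.322   -0.193]
z [-0.006  0.017 -1.   ] x [ 1.    -0.003 -0.006] y [-0.003 -1.    -0.017] 23.475
```

carry_out(commands=[[0,[0,0.025,0],0],[0,[0,0.022,0],0],[0,[0,0,0],-0.0],[0,[0,0,0],0.18],[0,[0,0,0],0.18],[0,[0,0,0],0.18],[0,[0,0,0],0.18],[0,[0,0,0],0.18],[0,[0,0,0],0.18],[0,[0,0,0],0.18]])

```text
time_s: 24.72
position: [0.5743, -0.0202, 0.253]
tool_rot: [179.7, 0.1, -74.6]
wrist_force: [-0.2, -0.4, -0.3]
opening: 0.0855
grip_force: 0.0
```

```bash
python3 st.py
```

```text
[  -1.993   19.676    2.21    72.864   -0.043 -107.409]
[ 0.574 -0.02   0.253]
[179.672   0.058 -74.584]
z [-0.006 -0.001 -1.   ] x [ 0.266 -0.964 -0.001] y [-0.964 -0.266  0.006] 24.725
```

The tilt is gone (j5 ≈ 0). I'm turning to yaw 180 and moving to the holder at (0.589, 0.302).

carry_out(commands=[[0,[0,0,0],0.184],[0,[0,0,0],0.184],[0,[0,0,0],0.184],[0,[0,0,0],0.184],[0,[0,0,0],0.184],[0,[0,0,0],0.184],[0,[0,0,0],0.184],[0,[0,0,0],0.184],[0,[0,0,0],0.184],[0,[0,0,0],0.184]])

```text
time_s: 25.98
position: [0.5743, -0.0202, 0.253]
tool_rot: [-180.0, -0.3, 180.0]
wrist_force: [-0.1, -0.3, 0.6]
opening: 0.0854
grip_force: 0.0
```

carry_out(commands=[[0,[-0.002,0.04,0],0],[0,[-0.002,0.04,0],0],[0,[-0.002,0.04,0],0],[0,[-0.002,0.04,0],0],[0,[-0.002,0.04,0],0],[0,[-0.002,0.04,0],0],[0,[-0.002,0.04,0],0],[0,[-0.001,0.042,0],0],[0,[0,0,0],0],[0,[0,0,0],0]])

```text
time_s: 27.22
position: [0.5873, 0.3014, 0.2524]
tool_rot: [-179.9, -0.4, -179.7]
wrist_force: [0.4, 0.4, 0.1]
opening: 0.085
grip_force: 0.0
```

```bash
python3 st.py
```

```text
[27.127 28.758 16.643 78.243  0.083 26.784]
[0.587 0.301 0.252]
[-179.913   -0.357 -179.658]
z [-0.006 -0.002 -1.   ] x [-1.    -0.006  0.006] y [-0.006  1.    -0.002] 27.225
```

carry_out(commands=[[0,[-0.003,0,0.05],0],[0,[0,0,0.05],0],[0,[0,0,0.05],0],[0,[0,0,0.05],0],[0,[0,0,0.032],0],[0,[0,0,0],0],[1,[0,0,0],0],[1,[0,0,0],0],[1,[0,0,0],0],[1,[0,0,0],0]])

```text
time_s: 28.48
position: [0.5907, 0.302, 0.0229]
tool_rot: [180.0, -0.1, -179.7]
wrist_force: [-0.6, -0.2, 7.1]
opening: 0.0392
grip_force: 40.2
```

carry_out(commands=[[1,[0,0,0],0],[1,[0,0,0],0],[1,[0,0,0],0],[1,[0,0,-0.03],0],[1,[0,0,-0.05],0],[1,[0,0,-0.05],0],[1,[0,0,0],0],[1,[0,0,0],0]])

```text
time_s: 29.48
position: [0.5896, 0.3014, 0.1504]
tool_rot: [-179.9, -0.3, -179.7]
wrist_force: [-0.3, -0.6, -1.4]
opening: 0.0396
grip_force: 40.5
```

```bash
python3 look.py f; python3 st.py
```

```text
[0.5886 0.3008 0.1488] [-179.8582   -0.5148 -179.687 ] [ 0.1897 -0.0575 -1.6424] 0.03944862619265757 29.575
[27.02  30.949  4.963 64.538  0.105 26.706]
[0.589 0.301 0.149]
[-179.858   -0.515 -179.687]
z [-0.009 -0.003 -1.   ] x [-1.    -0.005  0.009] y [-0.005  1.    -0.002] 29.575
```

carry_out(commands=[[1,[0,-0.04,0],0],[1,[0,-0.04,0],0],[1,[0,-0.04,0],0],[1,[0,-0.04,0],0],[1,[0,-0.04,0],0],[1,[0,-0.04,0],0],[1,[0,-0.035,0],0],[1,[0,0,0],0],[1,[0,0,0],0]])

```text
time_s: 30.7
position: [0.5907, 0.0268, 0.1497]
tool_rot: [-180.0, -0.5, -179.7]
wrist_force: [-0.6, 0.7, -0.3]
opening: 0.0392
grip_force: 40.7
```

carry_out(commands=[[1,[0,0,0.04],0],[1,[0,0,0.04],0],[1,[0,0,0.025],0],[1,[0,0,0.01],0],[1,[0,0,0.003],0],[1,[0,0,0.001],0],[1,[0,0,0.001],0],[1,[0,0,0],0],[1,[0,0,0],0]])

```text
time_s: 31.82
position: [0.5914, 0.0269, 0.0329]
tool_rot: [180.0, -0.2, -179.7]
wrist_force: [-3.4, 1.2, 7.1]
opening: 0.0393
grip_force: 41.4
```

carry_out(commands=[[0,[0,0,0],0],[0,[0,0,0],0],[0,[0,0,0],0],[0,[0,0,0],0],[0,[0,0,-0.02],0],[0,[0,0,-0.05],0],[0,[0,0,-0.06],0],[0,[0,0,0],0]])

```text
time_s: 32.83
position: [0.5956, 0.0266, 0.1665]
tool_rot: [-180.0, 0.3, -179.7]
wrist_force: [-0.2, 0.2, -0.0]
opening: 0.0856
grip_force: 0.0
```

carry_out(commands=[[0,[0.024,-0.054,0],0],[0,[0.024,-0.054,0],0],[0,[0.024,-0.054,0],0],[0,[0.024,-0.054,0],0],[0,[0.024,-0.054,0],0],[0,[0.025,-0.055,0],0],[0,[0,0,0],0.157],[0,[0,0,0],0.157],[0,[0,0,0],0.157],[0,[0,0,0],0.157]])

```text
time_s: 34.08
position: [0.4476, -0.2991, 0.1609]
tool_rot: [-179.8, -0.3, 144.0]
wrist_force: [0.7, 0.8, -0.1]
opening: 0.0856
grip_force: 0.0
```

carry_out(commands=[[0,[0,0,0],0.157],[0,[0,0,0],0]])

```text
time_s: 34.33
position: [0.4478, -0.299, 0.161]
tool_rot: [-179.7, -0.3, 135.4]
wrist_force: [0.7, -0.1, 0.0]
opening: 0.0854
grip_force: 0.0
```

```bash
python3 look.py g; python3 st.py;  python3 - <<'E'
from h import *
for n in C:
    d=np.load(f"{n}_g.npy")
    for k,xy in dict(soy=(.5174,.1154),shaker=(.5185,.0255),pick=(.5905,.0265),cup=(.446,-.2993),salt=(.597,-.29),saucer=(.618,-.079)).items():
        r=topface(n,d,xy,zmin=.02 if k=="saucer" else .03); print(n,k,r and r[0])
E
```

```text
[ 0.4479 -0.2991  0.1614] [-179.7243   -0.2579  135.472 ] [-0.4385 -0.3085 -0.3765] 0.08569409069656228 34.425
[-33.6    18.67  -13.299  58.336  -0.222  10.928]
[ 0.448 -0.299  0.161]
[-179.724   -0.258  135.472]
z [-0.007 -0.    -1.   ] x [-0.713  0.701  0.005] y [ 0.701  0.713 -0.005] 34.425
top soy [5.17601550e-01 1.13853544e-01 8.87005341e-02 1.56922117e-02
 1.03000000e+02]
top shaker [5.20668209e-01 2.45201420e-02 8.29085963e-02 1.95716899e-02
 1.34000000e+02]
top pick [5.90125620e-01 2.54850294e-02 7.04406194e-02 1.96809527e-02
 4.90000000e+01]
top cup [ 4.47875559e-01 -3.00727278e-01  6.96223627e-02  3.10198795e-02
  7.60000000e+01]
top salt [ 5.98450541e-01 -2.91894406e-01  6.85929298e-02  2.47126706e-02
  2.20000000e+02]
top saucer [ 6.18215024e-01 -8.06497410e-02  2.62410097e-02  2.92662773e-02
  7.30000000e+01]
side soy [5.16364515e-01 1.16602913e-01 8.75079452e-02 1.66855920e-02
 1.29000000e+02]
side shaker [5.21207750e-01 2.85324287e-02 8.03144537e-02 2.18032375e-02
 1.59000000e+02]
side pick [5.88036537e-01 2.82673221e-02 6.76676468e-02 2.12753695e-02
 9.40000000e+01]
side cup [ 4.45632368e-01 -2.96948403e-01  6.68741985e-02  3.21638882e-02
  9.70000000e+01]
side salt [ 5.95402360e-01 -2.87324011e-01  6.61915943e-02  2.62587871e-02
  1.32000000e+02]
side saucer [ 6.18916631e-01 -7.64129087e-02  2.38338018e-02  3.11352983e-02
  7.70000000e+01]
```

View pics/side_g.png

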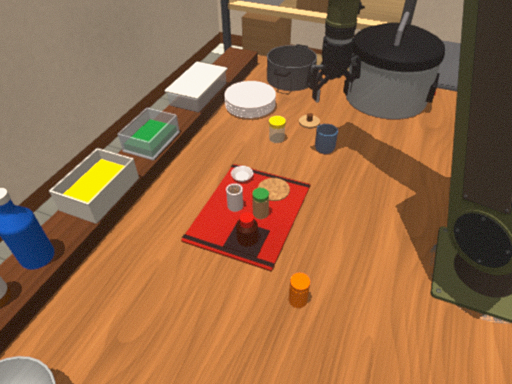

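The bottle, shaker and holder (235,197) all stand right, and the cup at (326,138) is below the gripper. I'm descending on it.

carry_out(commands=[[0,[0,0,0.05],0],[0,[0,0,0.03],0],[0,[0,0,0.03],0],[0,[0,0,0.036],0],[0,[0,0,0],0],[0,[0,0,0],0]])

```text
time_s: 35.17
position: [0.4479, -0.2998, 0.0168]
tool_rot: [-179.7, -0.2, 135.4]
wrist_force: [-0.6, 0.6, 0.9]
opening: 0.0856
grip_force: 0.0
```

carry_out(commands=[[1,[0,0,0],0],[1,[0,0,0],0],[1,[0,0,0],0],[1,[0,0,0],0],[1,[0,0,0],0],[1,[0,0,0],0]])

```text
time_s: 35.92
position: [0.4487, -0.3004, 0.0178]
tool_rot: [-179.8, 0.0, 135.3]
wrist_force: [-1.1, -0.3, 5.5]
opening: 0.0597
grip_force: 43.1
```

carry_out(commands=[[1,[0,0,-0.03],0],[1,[0,0,-0.05],0],[1,[0,0,-0.05],0],[1,[0,0,-0.02],0],[1,[0,0,0],0],[1,[0,0,0],0]])

```text
time_s: 36.67
position: [0.4475, -0.2988, 0.1649]
tool_rot: [-179.7, -0.3, 135.3]
wrist_force: [-0.1, 0.6, -2.3]
opening: 0.0603
grip_force: 43.4
```

```bash
python3 look.py i; python3 st.py
```

```text
[ 0.4472 -0.2986  0.1643] [-179.6994   -0.3836  135.337 ] [-0.2112  0.1847 -1.3508] 0.060289699230730485 36.775
[-33.598  18.563 -12.991  58.88   -0.221  11.065]
[ 0.447 -0.299  0.164]
[-179.699   -0.384  135.337]
z [-0.008  0.001 -1.   ] x [-0.711  0.703  0.007] y [ 0.703  0.711 -0.005] 36.775
```

View pics/side_i.png

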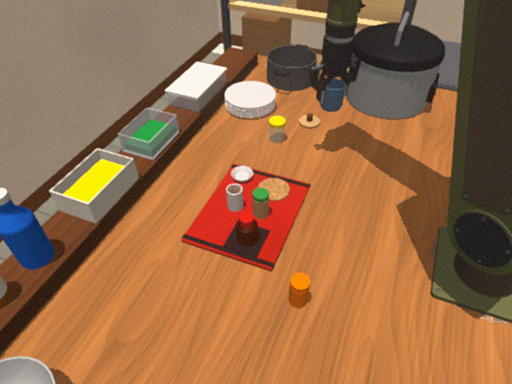

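The cup is held upright at (332,95). I'm moving it to the cork mat.

carry_out(commands=[[1,[0.0188,0.0363,0],0],[1,[0.0188,0.0363,0],0],[1,[0.0188,0.0363,0],0],[1,[0.0188,0.0363,0],0],[1,[0.0188,0.0363,0],0],[1,[0.0188,0.0363,0],0],[1,[0,0,0],0],[1,[0,0,0],0],[1,[0,0,0],0]])

```text
time_s: 37.9
position: [0.5205, -0.066, 0.1649]
tool_rot: [-179.7, -0.2, 135.3]
wrist_force: [0.1, -0.6, -1.7]
opening: 0.0599
grip_force: 43.5
```

carry_out(commands=[[1,[0,0,0.05],0],[1,[0,0,0.04],0],[1,[0,0,0.03],0],[1,[0,0,0.01],0],[1,[0,0,0.002],0],[1,[0,0,0.001],0],[1,[0,0,0.001],0],[1,[0,0,0],0],[1,[0,0,0],0]])

```text
time_s: 39.02
position: [0.5207, -0.0652, 0.0318]
tool_rot: [-179.8, -0.2, 135.3]
wrist_force: [-0.9, 0.2, 0.0]
opening: 0.0601
grip_force: 43.5
```

```bash
python3 look.py j; python3 st.py
```

```text
[ 0.5207 -0.0652  0.0318] [-179.76     -0.1686  135.339 ] [-0.3427  0.3292  1.3995] 0.05995211064979386 39.125
[ -7.084  24.611 -26.205  39.464  -0.087  37.577]
[ 0.521 -0.065  0.032]
[-179.76    -0.169  135.339]
z [-0.005 -0.001 -1.   ] x [-0.711  0.703  0.003] y [ 0.703  0.711 -0.004] 39.125
```

View pics/side_j.png

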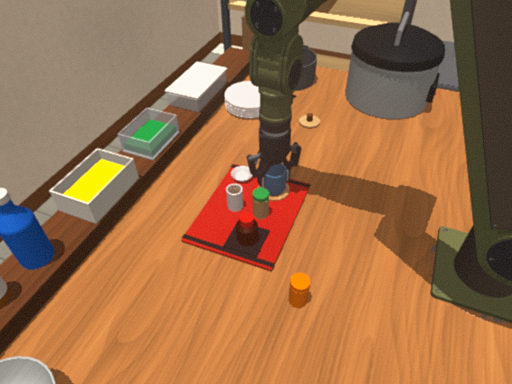

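The cup sits just above the cork at (275,183). I'll set it down and release, then go to the lid.

carry_out(commands=[[1,[0,0,0.001],0],[1,[0,0,0.001],0],[1,[0,0,0],0]])

```text
time_s: 39.5
position: [0.5208, -0.0652, 0.0317]
tool_rot: [-179.8, -0.1, 135.3]
wrist_force: [-4.9, 0.5, 17.5]
opening: 0.0598
grip_force: 45.2
```

carry_out(commands=[[0,[0,0,0],0],[0,[0,0,0],0],[0,[0,0,0],0],[0,[0,0,0],0],[0,[0,0,-0.02],0],[0,[0,0,-0.05],0],[0,[0,0,-0.06],0],[0,[0,0,0],0]])

```text
time_s: 40.5
position: [0.5251, -0.0656, 0.1642]
tool_rot: [179.9, 0.3, 135.3]
wrist_force: [0.4, -0.4, -0.4]
opening: 0.0851
grip_force: 0.0
```

carry_out(commands=[[0,[-0.036,-0.0343,0],0],[0,[-0.036,-0.0343,0],0],[0,[-0.036,-0.0343,0],0],[0,[-0.036,-0.0343,0],0],[0,[-0.036,-0.0343,0],0],[0,[-0.036,-0.0343,0],0],[0,[-0.036,-0.0343,0],0],[0,[0,0,0],0],[0,[0,0,0],0]])

```text
time_s: 41.62
position: [0.5308, -0.4123, 0.158]
tool_rot: [-179.7, -0.4, 135.3]
wrist_force: [0.3, 0.0, -0.0]
opening: 0.0855
grip_force: 0.0
```

```bash
python3 look.py k; python3 st.py;  python3 - <<'E'
from h import *
for n in C:
    d=np.load(f"{n}_k.npy")
    for k,xy in dict(shaker=(.5185,.0255),cup=(.52,-.065),lid=(.53,-.413),saucer=(.618,-.079)).items():
        r=topface(n,d,xy,zmin=.02 if k in("saucer","lid") else .03); print(n,k,r and r[0])
    print(topface(n,d,(.53,-.413),zmin=.004,h=.008,band=.003))
E
```

```text
[ 0.5313 -0.4115  0.1589] [-179.7402   -0.3097  135.3991] [-0.4104 -0.4148  0.9385] 0.08498597453982756 41.725
[-37.655  31.616   7.699  66.422  -0.22    6.945]
[ 0.531 -0.412  0.159]
[-179.74    -0.31   135.399]
z [-0.007  0.001 -1.   ] x [-0.712  0.702  0.005] y [ 0.702  0.712 -0.005] 41.725
top shaker [5.20438075e-01 2.47333795e-02 8.32606616e-02 1.96542088e-02
 1.18000000e+02]
top cup [ 5.20130336e-01 -6.51026592e-02  8.41320428e-02  3.08841094e-02
  9.30000000e+01]
top lid [ 5.31877398e-01 -4.15012658e-01  3.19924967e-02  9.84553527e-03
  2.60000000e+01]
top saucer [ 6.18772686e-01 -8.05323496e-02  2.54567002e-02  2.92295106e-02
  8.80000000e+01]
(array([ 5.37221909e-01, -4.11388040e-01,  7.91482189e-03,  4.17130291e-02,
        3.32000000e+02]), array([397.86144578, 188.4939759 ]))
side shaker [5.20340443e-01 2.79692970e-02 8.02421152e-02 2.13955678e-02
 1.60000000e+02]
side cup [ 5.20014584e-01 -6.10776506e-02  8.13375165e-02  3.21377479e-02
  1.32000000e+02]
side lid [ 5.30744791e-01 -4.12488610e-01  2.79286721e-02  9.45329294e-03
  1.90000000e+01]
side saucer [ 6.18018806e-01 -7.76646659e-02  2.38938670e-02  3.14061828e-02
  8.00000000e+01]
(array([ 5.31245112e-01, -4.09608215e-01,  6.68413818e-03,  3.49215604e-02,
        1.31000000e+02]), array([309.19083969, 121.28244275]))
```

The cup is on the cork: centred to 1–2 mm, rim at 84 mm. I'm descending on the lid knob.

carry_out(commands=[[0,[0,-0.001,0.05],0],[0,[0,0,0.05],0],[0,[0,0,0.03],0],[0,[0,0,0.014],0],[0,[0,0,0],0],[0,[0,0,0],0]], newtons=30)

```text
time_s: 42.48
position: [0.5313, -0.4144, 0.0174]
tool_rot: [-179.8, -0.0, 135.4]
wrist_force: [-0.1, 0.2, 1.0]
opening: 0.0854
grip_force: 0.0
```

carry_out(commands=[[1,[0,0,0],0],[1,[0,0,0],0],[1,[0,0,0],0],[1,[0,0,0],0],[1,[0,0,0],0],[1,[0,0,0],0],[1,[0,0,0],0],[1,[0,0,0],0]])

```text
time_s: 43.48
position: [0.5302, -0.414, 0.0159]
tool_rot: [-179.7, -0.2, 135.3]
wrist_force: [-1.0, 0.6, 4.2]
opening: 0.0186
grip_force: 29.6
```

carry_out(commands=[[1,[0,0,-0.02],0],[1,[0,0,-0.05],0],[1,[0,0,-0.05],0],[1,[0,0,-0.03],0],[1,[0,0,0],0],[1,[0,0,0],0]])

```text
time_s: 44.22
position: [0.5302, -0.4131, 0.1639]
tool_rot: [-179.7, -0.3, 135.3]
wrist_force: [0.1, -0.1, -0.7]
opening: 0.0182
grip_force: 29.4
```

```bash
python3 look.py l; python3 st.py; python3 - <<'E'
from h import *
p=cv2.imread("pics/side_l.png")[20:150,260:400];cv2.imwrite("pics/crop_l.png",cv2.resize(p,None,fx=4,fy=4,interpolation=cv2.INTER_CUBIC))
E
```

```text
[ 0.5298 -0.4129  0.1632] [-179.7091   -0.4336  135.333 ] [-0.2342 -0.4657  0.1161] 0.018197262924399812 44.325
[-37.815  31.564   8.264  67.165  -0.237   6.852]
[ 0.53  -0.413  0.163]
[-179.709   -0.434  135.333]
z [-0.009  0.002 -1.   ] x [-0.711  0.703  0.008] y [ 0.703  0.711 -0.005] 44.325
```

View pics/crop_l.png

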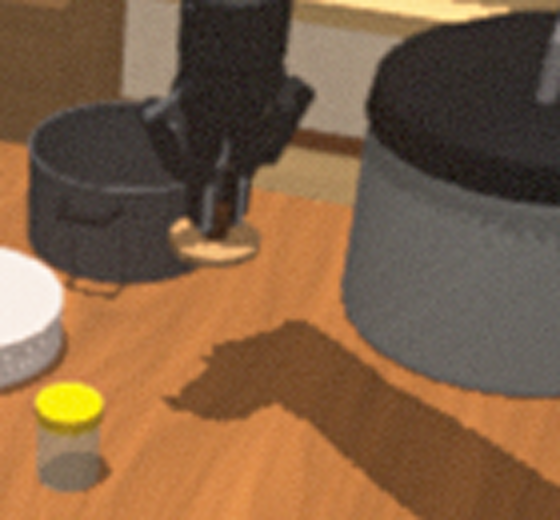

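The lid is held flat by its knob (crop centre around (215,240)). I'm moving it over the cup.

carry_out(commands=[[1,[0.036,0.0345,0],0],[1,[0.036,0.0345,0],0],[1,[0.036,0.0345,0],0],[1,[0.036,0.0345,0],0],[1,[0.036,0.0345,0],0],[1,[0.036,0.0345,0],0],[1,[0.036,0.0345,0],0],[1,[0,0,0],0],[1,[0,0,0],0]])

```text
time_s: 45.45
position: [0.5209, -0.0648, 0.1644]
tool_rot: [-179.7, -0.3, 135.4]
wrist_force: [-0.2, 0.8, -0.8]
opening: 0.0183
grip_force: 29.5
```

carry_out(commands=[[1,[0,0,0.03],0],[1,[0,0,0.02],0],[1,[0,0,0.01],0],[1,[0,0,0],0],[1,[0,0,0],0]])

```text
time_s: 46.08
position: [0.5218, -0.0654, 0.106]
tool_rot: [-179.8, -0.1, 135.3]
wrist_force: [0.4, 0.5, 0.5]
opening: 0.0184
grip_force: 29.5
```

```bash
python3 look.py m; python3 st.py; python3 - <<'E'
from h import *
p=cv2.imread("pics/side_m.png")[130:260,200:340];cv2.imwrite("pics/crop_m.png",cv2.resize(p,None,fx=4,fy=4,interpolation=cv2.INTER_CUBIC))
E
```

```text
[ 0.5219 -0.0652  0.1062] [-179.7986   -0.1142  135.3178] [ 0.1636 -0.1584 -0.8327] 0.019044736767634584 46.175
[ -7.06   20.032 -20.3    49.882  -0.09   37.622]
[ 0.522 -0.065  0.106]
[-179.799   -0.114  135.318]
z [-0.004 -0.001 -1.   ] x [-0.711  0.703  0.002] y [ 0.703  0.711 -0.004] 46.175
```

View pics/crop_m.png

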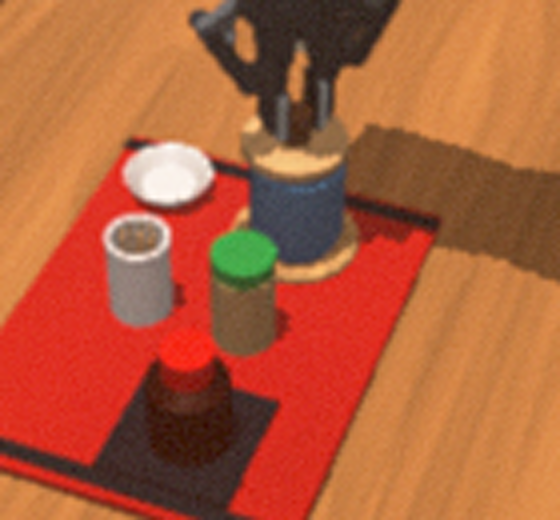

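The lid is level and centred just above the cup rim (crop (297,150)). I'll lower it in small steps until it touches.

carry_out(commands=[[1,[0.0005,0,0.002],0],[1,[0,0,0.001],0],[1,[0,0,0.001],0],[1,[0,0,0],0]])

```text
time_s: 46.68
position: [0.5206, -0.0645, 0.1013]
tool_rot: [-179.7, -0.2, 135.3]
wrist_force: [0.9, -0.7, -0.3]
opening: 0.0186
grip_force: 29.5
```

carry_out(commands=[[1,[0,0,0.001],0],[1,[0,0,0.001],0],[1,[0,0,0],0]])

```text
time_s: 47.05
position: [0.5209, -0.0645, 0.0999]
tool_rot: [-179.8, -0.2, 135.3]
wrist_force: [-1.1, 0.4, 4.7]
opening: 0.0186
grip_force: 29.9
```

carry_out(commands=[[0.7,[0,0,0],0],[0.6,[0,0,0],0],[0.4,[0,0,0],0],[0.2,[0,0,0],0],[0,[0,0,0],0],[0,[0,0,-0.02],0],[0,[0,0,-0.05],0],[0,[0,0,-0.05],0],[0,[0,0,0],0]])

```text
time_s: 48.18
position: [0.5245, -0.0648, 0.2238]
tool_rot: [179.9, 0.2, 135.3]
wrist_force: [0.4, 0.8, -0.6]
opening: 0.0853
grip_force: 0.0
```

carry_out(commands=[[0,[-0.036,-0.0343,0],0],[0,[-0.036,-0.0343,0],0],[0,[-0.036,-0.0343,0],0],[0,[-0.036,-0.0343,0],0],[0,[0,0,0],0],[0,[0,0,0],0]])

```text
time_s: 48.92
position: [0.5267, -0.2628, 0.2184]
tool_rot: [-179.7, -0.3, 135.3]
wrist_force: [0.8, 0.4, -0.5]
opening: 0.0854
grip_force: 0.0
```

```bash
python3 look.py n; python3 - <<'E'
from h import *
np.set_printoptions(precision=4,suppress=True)
for n in C:
    d=np.load(f"{n}_n.npy")
    for k,xy in dict(soy=(.5174,.1154),shaker=(.5185,.0255),pick=(.5905,.0265),knob=(.52,-.065),saucer=(.618,-.079),salt=(.597,-.29)).items():
        r=topface(n,d,xy,zmin=.02 if k=="saucer" else .03); print(n,k,r and r[0])
    print(n,"lid disc",topface(n,d,(.52,-.065),zmin=.05,h=.092,band=.004))
p=cv2.imread("pics/side_n.png")[130:270,190:330];t=cv2.imread("pics/top_n.png")[120:260,170:310]
cv2.imwrite("pics/crop_n.png",cv2.resize(np.hstack([p,t]),None,fx=2.8,fy=2.8,interpolation=cv2.INTER_CUBIC))
E
```

```text
[ 0.527 -0.262  0.219] [-179.7292   -0.2753  135.4007] [ 0.7352 -0.0304 -0.4202] 0.08553962924956957 49.025
top soy [  0.5177   0.1136   0.0889   0.0158 104.    ]
top shaker [  0.5204   0.0244   0.0828   0.0195 133.    ]
top pick [ 0.59    0.0254  0.07    0.02   49.    ]
top knob [  0.5219  -0.0658   0.0945   0.0336 147.    ]
top saucer [ 0.6186 -0.0805  0.0259  0.0294 78.    ]
top salt [ 0.5963 -0.3026  0.0687  0.0218 18.    ]
top lid disc (array([  0.522 ,  -0.0661,   0.0919,   0.0339, 462.    ]), array([272.4697, 190.3939]))
side soy [  0.5171   0.117    0.0874   0.0166 130.    ]
side shaker [  0.5205   0.027    0.0804   0.0209 160.    ]
side pick [ 0.5895  0.0293  0.0682  0.0209 85.    ]
side knob [  0.5213  -0.062    0.0911   0.0347 246.    ]
side saucer [ 0.6177 -0.0786  0.0243  0.0303 68.    ]
side salt [  0.5964  -0.2901   0.066    0.0266 130.    ]
side lid disc (array([  0.5213,  -0.062 ,   0.0906,   0.0347, 313.    ]), array([273.3802, 167.8307]))
```

View pics/crop_n.png

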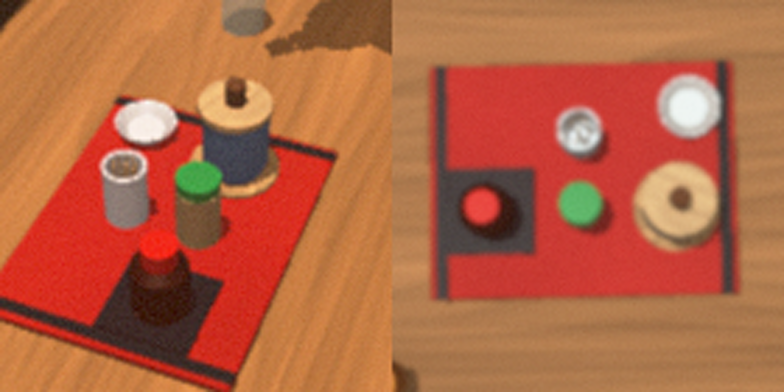

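Everything is in place: the lid is flat on the cup at 92 mm and about 2 mm off centre. The bottle, shaker and holder are centred, and the dish and jar haven't moved. I'm handing the job in.

```bash
python3 -c "
from workcell import ticket
print(ticket.close_job())"
```

```text
the job is handed in; nothing more can be done
None
```

The tray is laid and handed in at about 49 s; by the last camera check everything was upright, released and within tolerance, but the hand-in gave no verdict.

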